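# Seat a pump housing in its fixture and throw the toggle clamp

## Task

Get the pump housing held for fitting work: push it along the fixture plate until it is fully home against the stop buttons, then push the clamp's red handle over and down past centre until it snaps into its locked position with the rubber foot pressing on the housing. Only push: do not lift or tip the housing, and leave the parts lying round the fixture where they are.

Things in the scene. Friction and masses are not known exactly. Their poses are not given: they have to be found in the camera images.
- fixture: Fixed grey plate 285x130x12 mm with a toggle clamp on a dark block at one end. Origin: on the worktop, in the clamp's middle plane, below the faces of the two stop buttons (x = 0, z = 19). x axis: from the open end (x = -175) to the clamp (plate ends at 110); z up; plate top z = 12. Block: x 3 to 106, y -23 to 23, top z = 52. All mm.
- pump_housing: Loose grey casting, 0.55-0.85 kg, 61 mm high, upright on the plate, 30-65 mm short of home. Origin in its underside (on the plate); x axis to the clamp. In x it spans -41 mm (back; -36 at the top) to +39 (foot edge that meets the buttons); foot y -46 to 36; sides filled straight from foot to flange. Slides at 3-6 N: push low on the middle of its back (y = -5 mm) to +x.
- home (a point): Where the housing's origin lies when fully home: on the plate top, fixture x = -38.8, y = 5.1, z = 12 mm. Two low steel strips (6 mm above the plate, from the block to x = -73 mm, inner faces at y = -43 and 45 mm, flared mouths) guide the housing's foot there.
- clamp_handle (a joint): Angle of the red handle, rad. 0 = open (start): raised 1.25 rad above level, leaning to the fixture's +x. Grows as it goes over and down to +x; 1.25 = locked on its end stop, level. Friction (0.12 N m) holds it until the foot meets the housing at about 0.95; the push then rises to about 0.6 N m (6 N at the grip); dead centre is at 1.15, past it the clamp snaps to 1.25 and stays.
- handle_pivot (a point): Axis of the handle's pivot (axis along the fixture's y), fixed on the fixture at x = 82.3, y = 0, z = 93 mm.
- handle_grip (a point): Point on the red grip, moving with it: 95 mm out from the pivot, middle of the face to push on (looks to -x when open, up when locked; 10.5 mm off the line through the pivot). Grip: 19 mm wide in y, 13 mm thick, 50 to 133 mm out from the pivot. Open: fixture x = 102, z = 186 mm; locked: x = 177, z = 103.5 mm.
- clamp_foot: Round rubber foot, 17 mm across, on the sprung spindle of the clamp bar; origin in its pressing face. Open, the bar stands upright at fixture x 40 to 68, up to z = 145 mm, foot to -x (x = 26). The bar follows the handle; locked, the foot presses down with about 30 N on the top flange of a housing that is home, at x = -15, and the bar is up to z = 110 mm.
- elbow: Loose brass elbow fitting, 57 x 48 x 21 mm, lying on the worktop beside the fixture. Origin under its centre. To be left alone.
- bolt_m16: Loose hexagon bolt, 89 mm long, head 28 mm, lying on the worktop beside the fixture. Origin under its centre. To be left alone.
- nut_0: Loose hexagon nut, 24 x 28 x 13 mm, on the worktop beside the fixture. Origin under its centre. To be left alone.
- grease_tub: White tub with a blue lid, 68 mm across, 53 mm high, on the worktop beside the clamp. Origin under its centre. To be left alone.
Not all that is in view belongs to the job. What is shaped like the pump_housing but pink or yellow is not meant.

How it is judged (in metres and radians):
On the way, in this order (a step that is already met when the one before it is completed fails the run):
1. the housing is fully home against the stop buttons (within 3 mm) with the clamp still open (x of pump_housing in the frame of fixture above -0.0418 m and y of pump_housing in the frame of fixture between -0.001 and 0.011 m and angle between the x axis of pump_housing and the x axis of fixture, either way round below 0.08 rad and z of pump_housing in the frame of fixture below 0.015 m and value of joint clamp_handle below 0.3 rad), for 0.2 s.
2. the handle has snapped over past dead centre and the foot presses on the housing (value of joint clamp_handle above 1.21 rad and contact force between clamp_foot and pump_housing above 10 N), for 0.2 s.
At the end, for the whole second after the job is handed in: The housing stands flat on the plate, within 3 mm of the stop buttons, between the strips and square to the fixture within 0.08 rad, at rest; the handle is locked (angle over 1.21 rad) and the rubber foot presses on the housing with more than 10 N (all of step 2 and x of pump_housing in the frame of fixture above -0.0418 m and y of pump_housing in the frame of fixture between -0.001 and 0.011 m and angle between the x axis of pump_housing and the x axis of fixture, either way round below 0.08 rad and z of pump_housing in the frame of fixture below 0.015 m and linear speed of pump_housing below 0.02 m/s); the robot touches nothing.
It fails at once if the housing is lifted more than 8 mm off the plate (z of pump_housing in the frame of fixture above 0.02 m).
It fails at once if the housing is tipped by more than 0.2 rad (angle between pump_housing's own z axis and vertical above 0.2 rad).
It fails at once if a part lying round the fixture (elbow, bolt, nut or tub) is moved by more than 15 mm (distance of any of elbow, bolt_m16, nut_0, grease_tub from where it was at the start of the episode above 0.015 m).
It also fails if it takes over 48 s, if anything falls off the work surface, if the arm or the gripper's body presses on something with over 40 N, if the wrist force passes 120 N, or if a joint passes its speed limit or range.

## Robot

A 6-joint arm with a two-finger parallel gripper is mounted at the origin on a cart in front of the work surface, level with it; the furniture and walls round the work are solid. World frame = base frame: x ahead of the robot, y to its left, z up, the work surface at z = 0. Lengths are in mm, angles in rad, forces in N, time in s.
With the tool pointing down it reaches from about 350 to 775 mm from the base axis. Payload 7.3 kg.
Tool frame: the origin (TCP) lies midway between the tips of the shut fingers; the grasp point (between the pads) lies 19 mm behind it; z points along the fingers, y is the line along which they close (so a half turn about z gives the same grasp; the last joint's range is limited). The gripper opens to 92 mm and grips with 3 to 60 N. Pads are 19 mm wide; open, the fingers measure 130 mm over their backs; the gripper's body (75 mm by 190 mm) begins 47 mm behind the grasp point.
Start: joints at [-0.146, 0.342, 1.524, -0, 1.275, -0.146], TCP at [525.019, 0.019, 226.741] pointing down, gripper open.
Joint ranges: [-2.53, 2.53], [-0.77, 2.02], [0.04, 2.7], [-1, 4.14], [0.28, 2.66], [-3.11, 3.11]. Speed limits (rad/s): [2.57, 2.57, 3.14, 3.14, 3.14, 3.14].

## Interface

Orientations are given as [roll, pitch, yaw] about the fixed x, y, z axes, in that order (R = Rz(yaw) Ry(pitch) Rx(roll)).
In Python, from plant import * gives the robot as it stands.
- The arm moves only by the tool step_arm, never from a script. Its argument "deltas" is one flat list of numbers, 5 for each row, row after row: the shift along the world's x, y, z in mm, then the turn about the world's z in degrees, then the finger opening in mm, from 0 to 91.8. In form: [tx, ty, tz, turn, gripper, tx, ty, tz, turn, gripper, ...]. A call has exactly 10 rows; each row shifts and turns the commanded pose from where the row before left it; what a row does not reach is not made up. A row lasts 1/8 s, in which the tool goes at most 62.5 mm and 10.7 degrees, less where a joint would pass 70% of its speed; a pose out of reach is approached as far as the arm can. A call is refused whole if a number of a shift passes 62.5 or a number of a turn 10.7, either way. A call with a gripper value outside its range is refused whole. The fingers move at their own pace and stop on an object; the grip force is fixed at half the most. Time passes only in rows, so rows that do not move let the fingers close, or fill a call up. It gives the time, the measured TCP pose, the force, the opening and the grip force at its end, in the units of the state.
- get_obs(): the state, without advancing time (a new reading comes with each control period).
- capture(name): name is "scene" or "side" or "wrist"; returns the picture (420x560x3 uint8, red, green, blue); there is no depth.
- camera_params(name): a dict with "mtx" (3x3 intrinsics, pixels), "k1" (the pictures are not rectified: a ray, as slopes to the right and down, at radius r is drawn at 1 + k1 r^2 times it, then the intrinsics apply), "rvec" (rotation vector, rad) and "tvec" (3), from world to camera coordinates, as OpenCV has them. Camera axes: x right, y down, z forward; pixel columns grow to the right and rows downward; lengths in mm; the calibration is good to about 2 mm. A picture is of the moment at which its call begins: read the wrist's pose just before it. camera_params takes no time and is no camera call; for the wrist camera it gives the pose at the moment of the call.
- close_job(): hands the job in; it is judged then, once.
The state is a dict: "time": time; "joint_positions": joint angles; "dq": joint speeds; "tau": joint torques, N m; "tool_pos": TCP position; "tcp_rot": TCP orientation; "contact_force": force on the tool from outside, world axes, zero at the start; "moment": the same for the moment, N m; "grip_width": finger opening in mm; "finger_force": force on a finger pad.
Only numpy, scipy, OpenCV 4.12 (cv2) and the standard library are available. Lean on these libraries where they do the work, as an engineer would, in place of code of your own. Each camera call takes 0.05 s, during which the arm holds its last target. There are 200 camera calls.

## Working session

There is one attempt and no reset: what is moved stays moved. The work goes in short steps, Python scripts to look and compute and a tool call to move; the robot and the scene stay as the last step left them, time stands still between calls to the robot, and variables do not carry over. Pictures are saved under pics/ and viewed, at most 10 in all, crops included, and the job is handed in when it is done.

Besides the shell and the picture viewer there is one more tool, called after "Request:" as name(argument=value, ...) on one line, values as JSON. step_arm: Moves the arm, as the interface text tells. Its arguments: {"type":"object","properties":{"deltas":{"type":"array","items":{"type":"number"}}},"required":["deltas"]}

```bash
mkdir -p pics; python3 - <<'E'
from plant import *
import cv2
for n in("scene","side"):
    cv2.imwrite(f"pics/{n}0.png",capture(n)[:,:,::-1]); p=camera_params(n); print(n,p)
print(get_obs())
E
```

```text
scene {'mtx': array([[505.7070333 ,   0.        , 285.16678661],
       [  0.        , 505.7070333 , 207.99130514],
       [  0.        ,   0.        ,   1.        ]]), 'k1': -0.002481650717902547, 'rvec': array([ 2.01633714, -0.68608052,  0.40900567]), 'tvec': array([-412.75789705,  314.75479272,  905.72753394])}
side {'mtx': array([[505.69099151,   0.        , 283.09520338],
       [  0.        , 505.69099151, 212.46070769],
       [  0.        ,   0.        ,   1.        ]]), 'k1': 0.06113387441404689, 'rvec': array([ 0.60284864, -2.55668129,  1.26322062]), 'tvec': array([527.01691796, 210.91508723, 993.1967172 ])}
{'time': 0.1, 'joint_positions': array([-1.45988545e-01,  3.42629638e-01,  1.52489997e+00,  2.00458133e-05,
        1.27540838e+00, -1.45980915e-01]), 'dq': array([-0.00117702, -0.00093732, -0.00264238, -0.00175555,  0.00012026,
       -0.001726  ]), 'tau': array([ 1.49919495e-03, -4.32001984e+01, -2.44694173e+01,  7.19219679e-02,
        5.25739230e-02, -9.79429342e-05]), 'tool_pos': array([5.24644806e+02, 8.66636795e-02, 2.26134126e+02]), 'tcp_rot': array([-3.14026442e+00, -2.14662087e-04,  1.57078271e+00]), 'contact_force': array([-1.19875919,  0.33332765,  0.32253216]), 'moment': array([-0.0466094 , -0.02786462, -0.01630572]), 'finger_force': 0.0, 'grip_width': 91.54297829056964}
```

View pics/scene0.png

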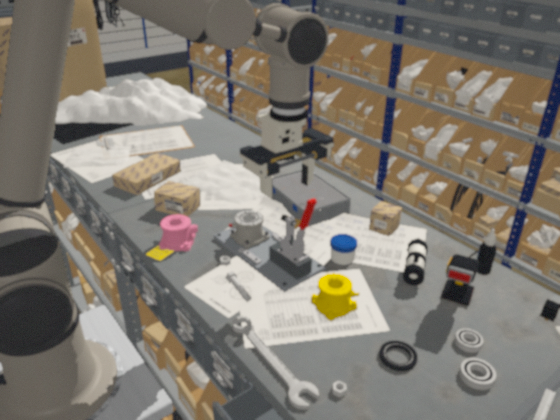

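View pics/side0.png

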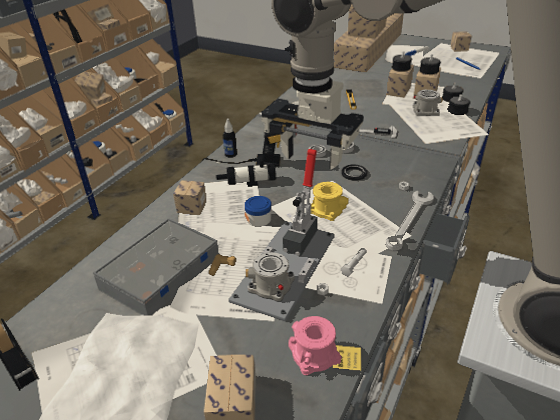

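The grey housing on the plate shows at scene (248,225) and side (271,275). Things that could be taken for it are the pink one at side (313,345), the yellow one at side (326,198), and a grey look-alike far off at side (428,100). I choose the one on the plate in front of the red-handled clamp, and check it in close crops.

```bash
python3 - <<'E'
import cv2
for n,(x,y,w,h) in {"scene":(205,180,160,120),"side":(210,140,200,180)}.items():
    im=cv2.imread(f"pics/{n}0.png")[y:y+h,x:x+w]
    s=5 if n=="scene" else 3.3
    cv2.imwrite(f"pics/{n}0c.png",cv2.resize(im,None,fx=s,fy=s,interpolation=cv2.INTER_CUBIC))
E
```

```text
(no output)
```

View pics/scene0c.png

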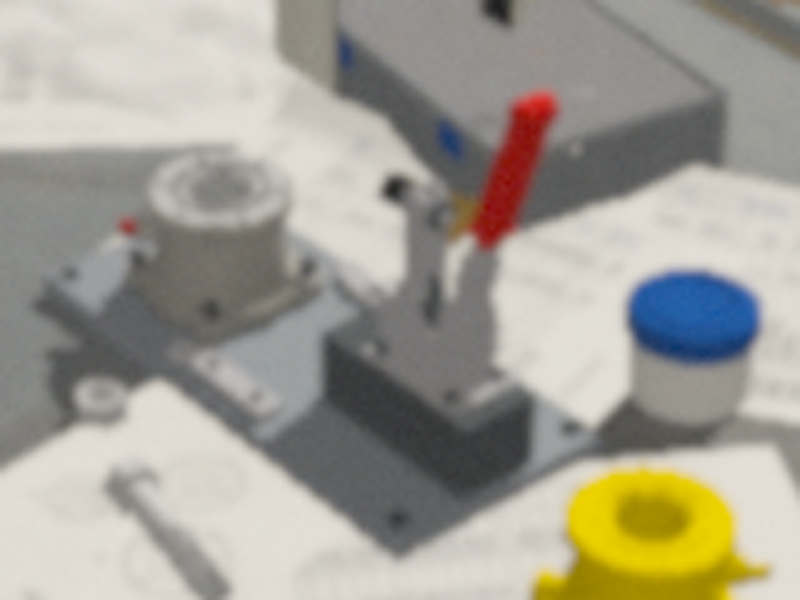

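View pics/side0c.png

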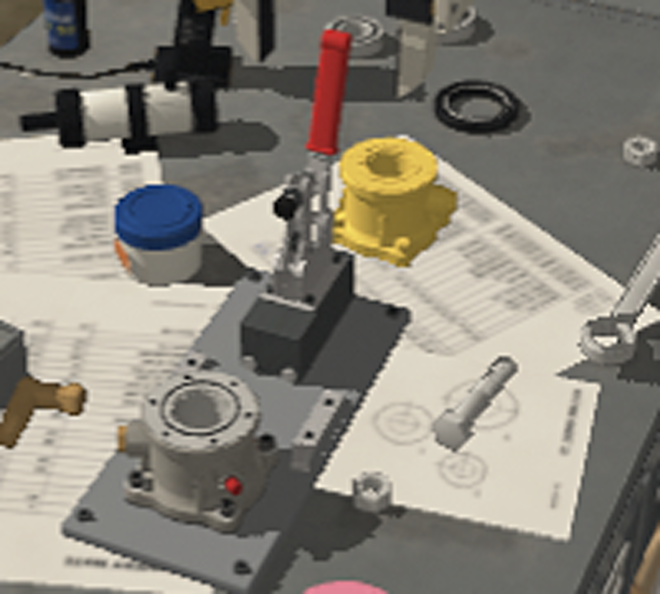

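The crops show the housing on the plate, with the red dot on its near side and the clamp open. The top ring centre is at scene (249,217.4) and side (270.6,263.6). Next I fit the fixture pose from the plate corners and handle tip.

```bash
cat > h.py <<'E'
import numpy as np,cv2
from plant import *
def proj(n,P):
    c=camera_params(n);d=np.array([c["k1"],0,0,0.])
    return cv2.projectPoints(np.float64(P).reshape(-1,3),c["rvec"],c["tvec"],c["mtx"],d)[0][:,0]
def F(v,p):
    p=np.atleast_2d(np.float64(p));c,s=np.cos(v[2]),np.sin(v[2])
    return np.c_[v[0]+c*p[:,0]-s*p[:,1],v[1]+s*p[:,0]+c*p[:,1],p[:,2]]
E
python3 - <<'E'
from h import *
from scipy.optimize import least_squares
S=lambda u,v:(205+u/5,180+v/5); D=lambda u,v:(210+u/3.3,140+v/3.3)
sc=[((-175,-65,12),S(40,298)),((110,-65,12),S(400,548)),((110,65,12),S(595,432)),((120,0,220),S(538,102)),((3,-23,52),S(325,342)),((106,23,52),S(530,398))]
sd=[((-175,65,12),D(63,527)),((-175,-65,12),D(250,585)),((110,-65,12),D(411,314)),((120,0,220),D(336,37))]
def res(v):
    return np.r_[(proj("scene",F(v,[a for a,_ in sc]))-[b for _,b in sc]).ravel(),(proj("side",F(v,[a for a,_ in sd]))-[b for _,b in sd]).ravel()]
best=min((least_squares(res,[550,100,a],loss="soft_l1") for a in(-2,-.5,1,2.5)),key=lambda r:r.cost)
v=best.x;print(v,best.cost);print(res(v).reshape(-1,2).round(1))
def r2(p):return np.r_[(proj("scene",p)-S(220,187)).ravel(),(proj("side",p)-D(200,408)).ravel()]
h=least_squares(r2,[550,100,70]);print("top",h.x,h.fun)
c,s=np.cos(v[2]),np.sin(v[2]);d=h.x[:2]-v[:2];print("in fixture",c*d[0]+s*d[1],-s*d[0]+c*d[1])
for n,p in dict(back=(-175,0,12),home=(-38.8,5.1,12),piv=(82.3,0,93),grip0=(102,0,186),grip1=(177,0,103.5)).items():print(n,F(v,p).round(1))
E
```

```text
[539.27503714  60.75037004  -1.51913931] 14.540644832329846
[[-1.  -5. ]
 [-0.8 -0.5]
 [ 1.8 -0.1]
 [-0.3 -0.4]
 [-1.8 -2.3]
 [ 1.5 -1.1]
 [-0.4 -1.3]
 [ 0.8  0.2]
 [ 0.5 -2.7]
 [ 0.6 -2.3]]
top [535.44541812 164.45606144  70.96981984] [-0.20611156  0.19218588 -0.1567186  -0.1683367 ]
in fixture -103.76509429109737 1.5302340419185798
back [[530.2 235.5  12. ]]
home [[542.4  99.8  12. ]]
piv [[543.5 -21.4  93. ]]
grip0 [[544.5 -41.1 186. ]]
grip1 [[ 548.4 -116.   103.5]]
```

Request:
step_arm(deltas=[0,20,10,0,0,1,25,10,0,0,1,25,10,0,0,1,25,10,0,0,1,25,0,0,0,1,25,0,0,0,0,25,0,0,0,0,20,0,0,0,0,0,0,0,0,0,0,0,0,0])

```text
time: 1.35
tool_pos: [530.0, 189.5, 266.6]
tcp_rot: [-3.141, 0.001, 1.571]
contact_force: [-0.6, 0.7, -0.3]
grip_width: 1.0
finger_force: 0.0
```

```bash
python3 - <<'E'
from h import *
print(get_obs()["tool_pos"]);c=camera_params("wrist");print(c)
cv2.imwrite("pics/w1.png",cv2.resize(capture("wrist")[:,:,::-1],(800,600),interpolation=cv2.INTER_CUBIC))
E
```

```text
[530.00924292 189.4503821  266.57640765]
{'mtx': array([[296.00702494,   0.        , 275.11776286],
       [  0.        , 296.00702494, 207.64032748],
       [  0.        ,   0.        ,   1.        ]]), 'k1': -0.01827434079988584, 'rvec': array([-2.82702746e+00, -7.78812426e-05,  1.36001574e-03]), 'tvec': array([-530.25999241,  128.83439211,  489.12565702])}
```

View pics/w1.png

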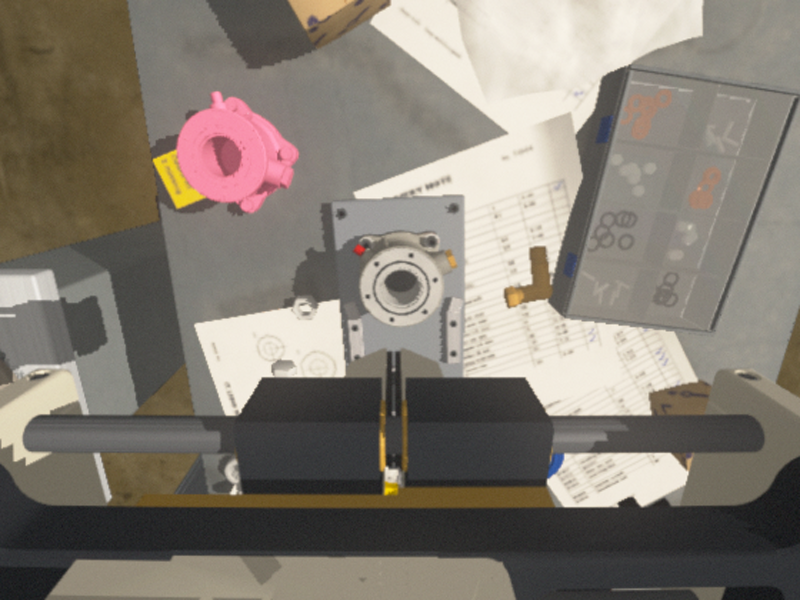

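The wrist view shows the plate's open-end corners at (333,200) and (463,196). The housing ring is at (402,285), and the red plug at (360,250) is well off the push line. I refine the fit with these.

```bash
python3 - <<'E'
from h import *
from scipy.optimize import least_squares
S=lambda u,v:(205+u/5,180+v/5); D=lambda u,v:(210+u/3.3,140+v/3.3); W=lambda u,v:(u*.7,v*.7)
pts={"scene":[((110,-65,12),S(400,548)),((110,65,12),S(595,432)),((120,0,220),S(538,102)),((3,-23,52),S(325,342)),((106,23,52),S(530,398))],
"side":[((-175,65,12),D(63,527)),((110,-65,12),D(411,314)),((120,0,220),D(336,37))],
"wrist":[((-175,-65,12),W(333,200)),((-175,65,12),W(463,196))]}
def res(v):return np.concatenate([(proj(n,F(v,[a for a,_ in L]))-[b for _,b in L]).ravel() for n,L in pts.items()])
b=least_squares(res,[540,60,-1.5],loss="soft_l1");v=b.x;print(v,b.cost);print(res(v).reshape(-1,2).round(1).tolist())
top=least_squares(lambda p:np.concatenate([(proj(n,p)-q).ravel() for n,q in (("scene",S(220,187)),("side",D(200,408)),("wrist",W(402,285)))]),[540,160,70]);print("top",top.x,top.fun.round(1))
p=top.x;c,s=np.cos(v[2]),np.sin(v[2]);d=p[:2]-v[:2];print("in fixture",c*d[0]+s*d[1],-s*d[0]+c*d[1])
for n,p in dict(start=(-180,0,22),homepush=(-38.8-41-9.5,0,22),piv=(82.3,0,93),grip0=(102,0,186),grip1=(177,0,103.5)).items():print(n,F(v,p).round(1))
np.save("v.npy",v)
E
```

```text
[539.86023587  62.88583549  -1.53048767] 14.693921095450499
[[-1.8, -1.0], [1.3, -0.3], [-1.2, -0.7], [-2.2, -2.8], [0.8, -1.3], [-1.9, -1.3], [0.3, -1.9], [0.5, -1.8], [-3.7, 1.1], [0.4, -0.1]]
top [537.4193607  167.55742631  69.8729498 ] [-0.2 -0.2 -1.7  0.9 -0.7  1. ]
in fixture -104.68492952761451 1.7791363773660165
start [[532.6 242.7  22. ]]
homepush [[536.3 152.1  22. ]]
piv [[543.2 -19.3  93. ]]
grip0 [[544. -39. 186.]]
grip1 [[ 547.  -114.   103.5]]
```

Request:
step_arm(deltas=[1,28,0,1,0,1,28,-20,1,0,0.5,0,-35,0,0,0,0,-40,0,0,0,0,-40,0,0,0,0,-40,0,0,0,0,-35,0,0,0,0,-22,0,0,0,0,-10,0,0,0,0,0,0,0])

```text
time: 2.65
tool_pos: [532.6, 245.5, 24.6]
tcp_rot: [-3.141, 0.0, 1.605]
contact_force: [1.0, -0.3, 0.0]
grip_width: 0.4
finger_force: 0.0
```

Request:
step_arm(deltas=[0.4,-10,0,0,0,0.4,-8,0,0,0,0.3,-6,0,0,0,0.3,-6,0,0,0,0.3,-6,0,0,0,0.3,-6,0,0,0,0.3,-6,0,0,0,0.3,-6,0,0,0,0.3,-6,0,0,0,0.3,-6,0,0,0])

```text
time: 3.9
tool_pos: [536.0, 180.7, 25.1]
tcp_rot: [3.14, -0.001, 1.606]
contact_force: [0.5, 5.0, 1.4]
grip_width: 0.4
finger_force: 2.8
```

Request:
step_arm(deltas=[0.2,-4,0,0,0,0.2,-4,0,0,0,0.2,-4,0,0,0,0.1,-3,0,0,0,0.1,-2,0,0,0,0.1,-2,0,0,0,0,-2,0,0,0,0,0,0,0,0,0,0,0,0,0,0,0,0,0,0])

```text
time: 5.15
tool_pos: [536.9, 159.5, 25.1]
tcp_rot: [3.141, -0.001, 1.606]
contact_force: [0.0, 5.8, 2.6]
grip_width: 0.2
finger_force: 2.7
```

Request:
step_arm(deltas=[0,-1,0,0,0,0,-1,0,0,0,0,-1,0,0,0,0,-1,0,0,0,0,-1,0,0,0,0,-1,0,0,0,0,-0.5,0,0,0,0,0,0,0,0,0,0,0,0,0,0,0,0,0,0])

```text
time: 6.4
tool_pos: [536.9, 153.1, 25.1]
tcp_rot: [3.141, -0.001, 1.606]
contact_force: [-0.4, 6.3, 2.3]
grip_width: 0.6
finger_force: 2.9
```

Request:
step_arm(deltas=[0,-1,0,0,0,0,-1,0,0,0,0,-0.5,0,0,0,0,-0.5,0,0,0,0,-0.5,0,0,0,0,0,0,0,0,0,0,0,0,0,0,0,0,0,0,0,0,0,0,0,0,0,0,0,0])

```text
time: 7.65
tool_pos: [536.5, 152.2, 25.2]
tcp_rot: [3.141, -0.004, 1.605]
contact_force: [-1.3, 17.0, 2.0]
grip_width: 0.5
finger_force: 9.1
```

Contact force rose to 17 N at the predicted home position (y = 152). I back off, rise clear and check.

Request:
step_arm(deltas=[0,10,0,0,0,-1,20,0,0,0,0,5,30,0,0,0,0,40,0,0,0,0,50,0,0,0,0,50,0,0,0,0,40,0,0,0,0,20,0,0,0,0,0,0,0,0,0,0,0,0])

```text
time: 8.9
tool_pos: [535.0, 184.1, 253.3]
tcp_rot: [-3.139, 0.001, 1.606]
contact_force: [-0.2, -0.4, -0.7]
grip_width: 0.5
finger_force: 0.0
```

```bash
python3 - <<'E'
from h import *
v=np.load("v.npy")
im=cv2.cvtColor(capture("side"),cv2.COLOR_RGB2BGR)[150:310,220:360]
im=cv2.resize(im,None,fx=3.6,fy=3.6,interpolation=cv2.INTER_CUBIC)
w=cv2.cvtColor(capture("wrist"),cv2.COLOR_RGB2BGR)[130:330,190:370]
cv2.imwrite("pics/chk.png",np.hstack([cv2.resize(im,(390,450)),cv2.resize(w,(405,450),interpolation=cv2.INTER_CUBIC)]))
print(get_obs()["tool_pos"])
prev=None
for t in [-.09,0,.1,.2,.3,.4,.5,.6,.7,.8,.9,1.0,1.05,1.1,1.15,1.2,1.25]:
    e=1.25-t;r=95
    q=F(v,(82.3+r*np.cos(e)-10.5*np.sin(e)-9.5,0,93+r*np.sin(e)+10.5*np.cos(e)))[0]
    print(t,q.round(1),None if prev is None else (q-prev).round(1));prev=q
E
```

```text
[534.98618158 183.99817304 253.15382574]
-0.09 [543.3 -21.4 187.9] None
0 [543.6 -29.8 186.5] [ 0.3 -8.5 -1.4]
0.1 [544.  -39.1 184. ] [ 0.4 -9.2 -2.5]
0.2 [544.3 -48.  180.6] [ 0.4 -8.9 -3.4]
0.3 [544.7 -56.5 176.4] [ 0.3 -8.6 -4.2]
0.4 [545.  -64.6 171.3] [ 0.3 -8.1 -5.1]
0.5 [545.3 -72.2 165.4] [ 0.3 -7.5 -5.9]
0.6 [545.6 -79.1 158.9] [ 0.3 -6.9 -6.6]
0.7 [545.8 -85.3 151.6] [ 0.3 -6.2 -7.2]
0.8 [546.1 -90.8 143.8] [ 0.2 -5.5 -7.8]
0.9 [546.2 -95.4 135.4] [ 0.2 -4.7 -8.3]
1.0 [546.4 -99.2 126.7] [ 0.2 -3.8 -8.8]
1.05 [ 546.5 -100.8  122.2] [ 0.1 -1.6 -4.5]
1.1 [ 546.5 -102.1  117.6] [ 0.1 -1.3 -4.6]
1.15 [ 546.6 -103.3  112.9] [ 0.  -1.1 -4.6]
1.2 [ 546.6 -104.1  108.2] [ 0.  -0.9 -4.7]
1.25 [ 546.6 -104.8  103.5] [ 0.  -0.6 -4.7]
```

View pics/chk.png

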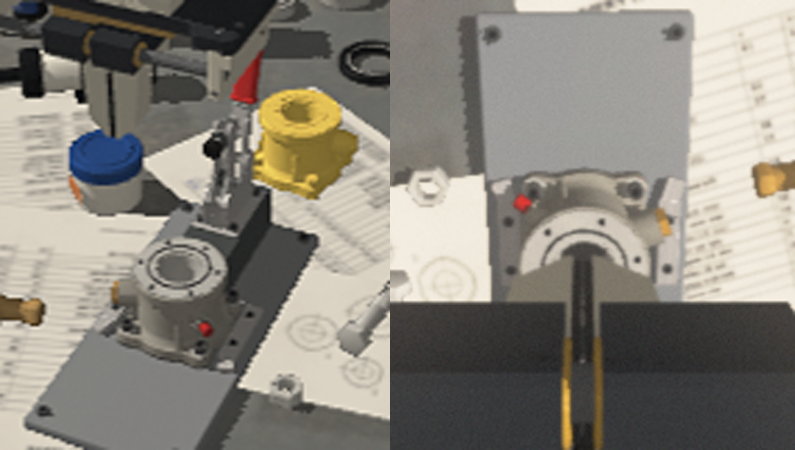

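Side ring centre is at crop (180,263), and the housing sits square between the strips. I check its x numerically.

```bash
python3 - <<'E'
from h import *
from scipy.optimize import least_squares
v=np.load("v.npy");c,s=np.cos(v[2]),np.sin(v[2])
for q in [(270.6,263.6),(220+180/2.786,150+263/2.8125)]:
    p=least_squares(lambda p:(proj("side",[*p,73])-q).ravel(),[540,120]).x;d=p-v[:2];print(c*d[0]+s*d[1],-s*d[0]+c*d[1])
E
```

```text
-103.83374090252144 -1.7947689187322764
-35.472219230474934 -1.8348621020620306
```

Request:
step_arm(deltas=[1,-22,0,0,0,1,-25,0,0,0,1,-25,0,0,0,1,-25,0,0,0,1,-25,0,0,0,1,-25,0,0,0,1,-25,0,0,0,1,-25,-10,0,0,0,-2,-25,0,0,0,0,-28,0,0])

```text
time: 10.25
tool_pos: [543.3, -15.5, 190.2]
tcp_rot: [-3.141, -0.0, 1.605]
contact_force: [0.4, -0.2, 0.1]
grip_width: 0.2
finger_force: 0.0
```

Request:
step_arm(deltas=[0.3,-5,-1,0,0,0.3,-6,-2,0,0,0.3,-6,-2,0,0,0.3,-6,-2,0,0,0.3,-6,-2,0,0,0.3,-6,-2.5,0,0,0.3,-6,-3,0,0,0.3,-6,-3,0,0,0.2,-6,-4,0,0,0,0,0,0,0])

```text
time: 11.5
tool_pos: [545.8, -68.5, 169.6]
tcp_rot: [-3.14, -0.0, 1.605]
contact_force: [1.7, 0.2, -0.8]
grip_width: 0.6
finger_force: 0.0
```

Request:
step_arm(deltas=[0.1,-4,-3.5,0,0,0.1,-4,-4,0,0,0.1,-4,-4,0,0,0.1,-4,-4,0,0,0.1,-3,-4,0,0,0,-3,-4,0,0,0,-3,-5,0,0,0,-2,-4,0,0,0,0,0,0,0,0,0,0,0,0])

```text
time: 12.75
tool_pos: [546.8, -94.9, 137.8]
tcp_rot: [3.141, 0.0, 1.606]
contact_force: [-0.3, -0.6, -0.1]
grip_width: 0.3
finger_force: 0.0
```

```bash
python3 - <<'E'
from h import *
cv2.imwrite("pics/c2.png",np.hstack([cv2.resize(cv2.cvtColor(capture(n),cv2.COLOR_RGB2BGR)[y:y+160,x:x+140],(393,450),interpolation=cv2.INTER_CUBIC) for n,x,y in(("side",220,140),("scene",220,150))]))
E
```

```text
(no output)
```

View pics/c2.png

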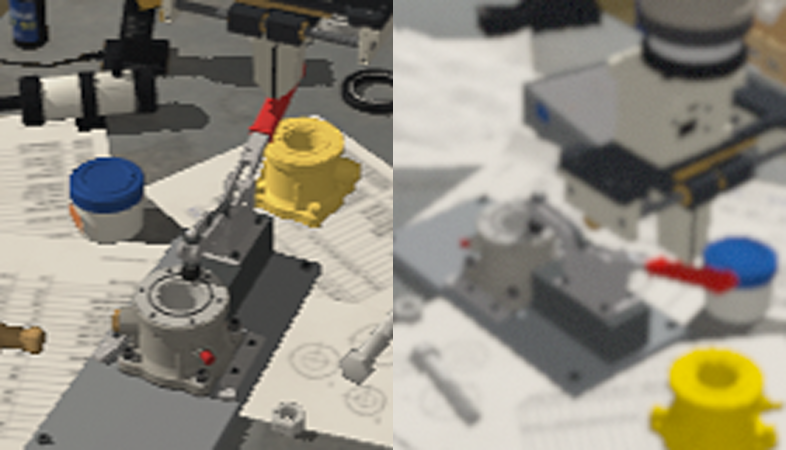

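The handle has gone over with the finger (red grip at crop (690,275) in the scene view), and the foot is just above the flange. I carry on past centre.

Request:
step_arm(deltas=[0,-2,-5,0,0,0,-2,-5,0,0,0,-1.5,-5,0,0,0,-1,-5,0,0,0,-1,-5,0,0,0,-1,-5,0,0,0,-0.5,-4,0,0,0,0,-3,0,0,0,0,-2,0,0,0,0,0,0,0])

```text
time: 14.1
tool_pos: [546.4, -103.7, 103.2]
tcp_rot: [3.14, 0.001, 1.606]
contact_force: [-13.9, 4.1, 36.3]
grip_width: 0.4
finger_force: 18.3
```

Request:
step_arm(deltas=[0,0,4,0,0,0,0,10,0,0,0,0,20,0,0,0,0,30,0,0,0,0,30,0,0,0,0,30,0,0,0,0,20,0,0,0,0,0,0,0,0,0,0,0,0,0,0,0,0,0])

```text
time: 15.35
tool_pos: [546.2, -103.8, 241.4]
tcp_rot: [-3.139, -0.001, 1.606]
contact_force: [-0.5, -0.5, 0.6]
grip_width: 0.3
finger_force: 0.0
```

```bash
python3 - <<'E'
from h import *
cv2.imwrite("pics/c3.png",np.hstack([cv2.resize(cv2.cvtColor(capture(n),cv2.COLOR_RGB2BGR)[y:y+160,x:x+140],(393,450),interpolation=cv2.INTER_CUBIC) for n,x,y in(("side",220,140),("scene",220,150))]))
E
```

```text
(no output)
```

View pics/c3.png

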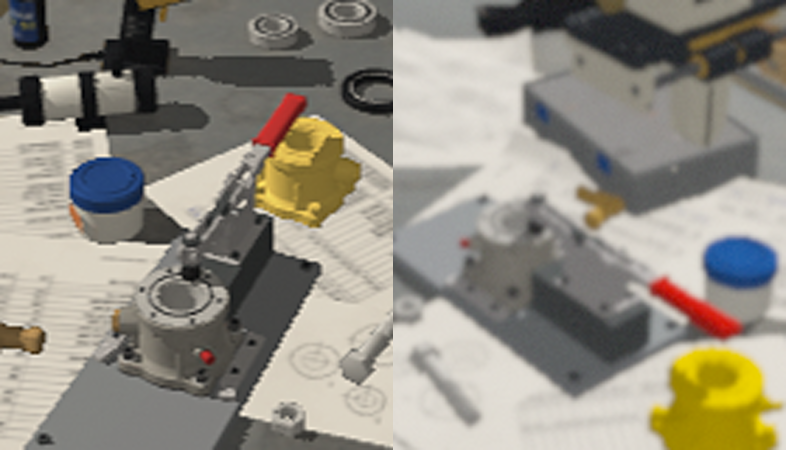

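The grip now runs from scene crop (655,285) to (735,328), and the foot is on the flange. I check the angle by projection before handing in.

```bash
python3 - <<'E'
from h import *
v=np.load("v.npy")
for e in(0,.1,.25):
  for n,x,y,o in(("side",220,140,0),("scene",220,150,393)):
    P=[(82.3+r*np.cos(e)-4*np.sin(e),0,93+r*np.sin(e)+4*np.cos(e)) for r in(50,133)]
    print(e,n,((proj(n,F(v,P))-[x,y])*[393/140,450/160]+[o,0]).round().tolist())
E
```

```text
0 side [[263.0, 148.0], [298.0, 98.0]]
0 scene [[654.0, 284.0], [731.0, 335.0]]
0.1 side [[262.0, 144.0], [298.0, 86.0]]
0.1 scene [[654.0, 278.0], [731.0, 320.0]]
0.25 side [[262.0, 138.0], [297.0, 69.0]]
0.25 scene [[653.0, 270.0], [729.0, 295.0]]
```

```bash
python3 -c "
from plant import *
print(close_job())"
```

```text
the job is handed in; nothing more can be done
None
```

I pushed the housing home against the stop buttons and snapped the clamp over to its locked position with the foot on the flange. I then handed the job in at about 15 s of the 48 s allowed. The final pictures agree with this, but no verdict or foot-force reading came back.

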